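Index the reagent carousel and load a fresh caddy

TASK

The free bay of the reagent carousel is round at the side: lift the sprung plunger by its red knob, swing the carousel a quarter turn so that the free bay faces the robot's side (the front of the base), and let the plunger drop home in the slot there. Then draw the yellow reagent caddy by its pull tab right out from under the riser shelf and let go of it so that it stands on the bench, take it again by its black top handle and set it down, without dropping it, flat and square in the free bay, with its long side along the bay. Leave the grey caddy in its own bay and the loose beaker and bottle on the bench where they are.

Things in the scene. Friction and masses are not known exactly. Their poses are not given: they have to be found in the camera images.
- carousel_base: grey round fixed base of the carousel, 352 mm across, 22 mm high; origin at the centre of its underside, on the turning axis. Its front is its own -x side (roughly towards the robot). Four black index slots, 15 mm wide, lie in its rim on a circle of radius 160 mm, at 45, 135, 225 and 315 degrees counter-clockwise from its own +x.
- disc (a joint): angle (rad) of the white carousel disc (296 mm across, top face 38 mm above the bench), counter-clockwise seen from above; 0 at the start, with the plunger in the slot at 135 degrees. It turns easily (0.12 N m of friction, nearly a turn either way) with the plunger up and is locked with it down in a slot. The plunger rides on a lug at the disc's edge.
- plunger (a joint): how far the plunger is lifted (m): 0 is home in a slot, 0.020 its upper stop. A spring pushes it down: 5 N at home, plus 2.5 N per 10 mm. Its 12 mm round-nosed pin reaches 12 mm below the top of the base's rim, so it must be held up by more than 12 mm to swing the disc; let go between slots it rests on the rim at 0.012.
- knob_mid (a point): middle of the red plunger knob, an upright cylinder 32 mm across and 34 mm high (this point 79 mm above the bench when home), 160 mm from the carousel's axis. It spins freely on the plunger, so the hand need not turn while swinging it round. Under it a 20 mm wide sleeve, top at 58 mm, stands on the disc's lug (38 mm).
- bay_free (a point): centre of the floor of the empty bay on the disc, 38 mm above the bench and 80 mm from the axis. Clear size 162 x 84 mm inside blue rims 7 mm high. The point's x axis runs along the bay's long side (square to the radius). At the start the bay is on the base's left (+y) side.
- bay_taken (a point): centre of the floor of the opposite bay, which holds the grey caddy; same size.
- caddy_mid (a point): centre of the yellow caddy to be loaded, half-way up (80 mm above its underside). Tray 150 mm long (x) by 72 mm wide (y), two stoppered bottles in it with tops 110 mm above the underside; 160 mm high in all, 0.4 to 0.8 kg. At the start it stands on the bench with its handle under the riser's board and its tab out in front.
- caddy_handle (a point): middle of the yellow caddy's black handle, a cross bar 18 mm thick (x), 66 mm long (y), 24 mm high, 148 mm above the caddy's underside and right above its centre, on a 10 x 46 mm upright; the bottles' tops are 26 mm below the bar. Rubber-sleeved; held loosely or carried fast the caddy can swing about the line through the fingers. Axes as the caddy's.
- caddy_tab (a point): point to grip on the yellow caddy's pull tab, an upright tab on its front (-x) end: 12 mm thick (y), 30 mm high, reaching 75 to 107 mm from the caddy's centre, 20 mm wide over its last 6 mm. This point is 88 mm from the centre, 78 mm above the underside. Axes as the caddy's.
- old_caddy_mid (a point): centre (80 mm above its underside) of the like caddy in grey, loose in its bay; bystander.
- riser_front (a point): middle of the lower front edge of the board of a fixed white bench riser shelf with blue edges; board 185 to 200 mm above the bench, running 246 mm back (+x) from here and 240 mm wide (y), on two side panels 14 mm thick, open in front; bottles stand on it at the back. It may stand left or right of the carousel.
- stirrer_front (a point): middle of the front face of a fixed white magnetic stirrer, 220 mm deep (+x from here), 160 mm wide (y), 88 mm high with a glass beaker on top (178 mm in all); this point is 45 mm above the bench. It stands on the other side from the riser.
- beaker_mid (a point): loose clear beaker, 76 mm across and 95 mm high, in front of the stirrer; point half-way up; bystander.
- bottle_mid (a point): loose brown bottle with glass stopper, 76 mm across and 150 mm high, beside the beaker in front of the stirrer; point half-way up; bystander.

How it is judged (in metres and radians):
On the way, in this order (a step that is already met when the one before it is completed fails the run):
1. the free bay has been swung to the front of the base and the plunger has dropped home, let go (x of bay_free in the frame of carousel_base below -0.075 m and y of bay_free in the frame of carousel_base between -0.006 and 0.006 m and value of joint plunger below 0.0025 m and contact force between the fingers and carousel_base below 0.1 N), for 0.2 s.
2. the yellow caddy stands on the bench, wholly out from under the riser's board, let go (x of caddy_mid in the frame of riser_front below -0.065 m and height (world z) of caddy_mid below 0.084 m and angle between caddy_mid's own z axis and vertical below 0.06 rad and contact force between the fingers and caddy below 0.1 N and linear speed of caddy below 0.02 m/s), for 0.2 s.
At the end, for the whole second after the job is handed in: Free bay at the base's front (6 mm), plunger home (2.5 mm); yellow caddy let go, flat and still on that bay's floor, within 12 mm of its centre and 0.12 rad of its long side, either way round; grey caddy within 12 mm in its own bay; beaker and bottle within 30 mm of where they stood (x of bay_free in the frame of carousel_base below -0.075 m and y of bay_free in the frame of carousel_base between -0.006 and 0.006 m and value of joint plunger below 0.0025 m and horizontal distance between caddy_mid and bay_free below 0.012 m and z of caddy_mid in the frame of bay_free below 0.084 m and angle between the x axis of caddy_mid and the x axis of bay_free, either way round below 0.12 rad and angle between each of caddy_mid, old_caddy_mid's own z axis and vertical below 0.05 rad and linear speed of caddy below 0.02 m/s and horizontal distance between old_caddy_mid and bay_taken below 0.012 m and distance of each of beaker_mid, bottle_mid from where it was at the start of the episode below 0.03 m); the robot touches nothing.
It fails at once if the yellow caddy is tipped over or far from level (angle between caddy_mid's own z axis and vertical above 0.4 rad).
It fails at once if the yellow caddy is dropped (moves at over 0.5 m/s with no finger on it) (linear speed of caddy above 0.5 m/s and contact force between the fingers and caddy below 0.05 N).
It fails at once if the grey caddy leaves its bay (horizontal distance between old_caddy_mid and bay_taken above 0.02 m or angle between old_caddy_mid's own z axis and vertical above 0.3 rad).
It fails at once if the beaker or the bottle is shoved (over 40 mm) or knocked over (distance of any of beaker_mid, bottle_mid from where it was at the start of the episode above 0.04 m or angle between any of beaker_mid, bottle_mid's own z axis and vertical above 0.4 rad).
It also fails if it takes over 72 s, if anything falls off the work surface, if the arm or the gripper's body presses on something with over 40 N, if the wrist force passes 120 N, or if a joint passes its speed limit or range.

ROBOT

A 6-joint arm with a two-finger parallel gripper is mounted at the origin on the work surface. World frame = base frame: x ahead of the robot, y to its left, z up, the work surface at z = 0. Lengths are in m, angles in degrees, forces in N, time in s.
With the tool pointing down it reaches from about 0.3 to 0.875 m from the base axis. Payload 4.2 kg.
Tool frame: the origin (TCP) lies midway between the tips of the shut fingers; the grasp point (between the pads) lies bot.grasp_offset behind it (bot.grasp_offset is the distance from the TCP to the grasp point, in m); z points along the fingers, y is the line along which they close (so a half turn about z gives the same grasp; the last joint's range is limited). The gripper opens to 85 mm and grips with 20 to 120 N. Pads are 22 mm wide; open, the fingers measure 114 mm over their backs; the gripper's body (76 mm by 85 mm) begins 54 mm behind the grasp point. The pads swing forward as they close: fully open they stand 13 mm farther back than shut.
Start: joints at [-1.146, 18.312, 89.639, -0, 72.044, -1.146], TCP at [0.575, 0, 0.197] pointing down, gripper open.
Joint ranges: [-177.97, 177.97], [-48.28, 115.42], [12.27, 149.76], [-77.06, 257.06], [2.81, 150.46], [-146.56, 146.56]. Speed limits (degrees/s): [147.25, 147.25, 180, 180, 180, 180].

INTERFACE

Orientations are given as a 3x3 rotation matrix whose columns are the frame's x, y, z axes.
In Python, from workcell import bot gives the robot as it stands.
- The arm moves only by the tool send_rows, never from a script. Its argument "commands" is a list of rows, each a list of 7 numbers: the shift along the tool's x, y, z in m, then the turn, a rotation vector about the tool's x, y, z in rad, then the gripper's target within -1 to 1 (shut at 1, half-way at 0, fully open at -1). In form: [[tx, ty, tz, wx, wy, wz, grip], ...]. A call has 1 to 5 rows; each row shifts and turns the commanded pose from where the row before left it, along the tool's axes as they then stand; what a row does not reach is not made up. A row lasts 1/10 s, in which the tool goes at most 50 mm and 8.59 degrees, less where a joint would pass 70% of its speed; a pose out of reach is approached as far as the arm can. A call with a gripper value outside its range is refused whole. The fingers move at their own pace and stop on an object; "newtons" is the grip in N (left out, the last holds). Time passes only in rows, so rows that do not move let the fingers close. It gives the time, the measured TCP pose, the force, the opening and the grip force at its end, in the units of the state.
- bot.get_obs(): the state, without advancing time (a new reading comes with each control period).
- bot.camera(name): name is "scene" or "side" or "wrist"; returns a dict with "frame" (480x640x3 uint8, red, green, blue), "mtx" (3x3 intrinsics, pixels), "distortion" ([k1, k2, p1, p2, k3] as OpenCV has them; the pictures are not rectified), "world_from_camera" (4x4, takes a point from camera to world coordinates). Camera axes: x right, y up, looking along -z (the intrinsics and any distortion apply to the point x, -y, -z); pixel columns grow to the right and rows downward; lengths in m; the calibration is good to about 2 mm. A picture is of the moment at which its call begins. There is no depth.
- bot.sign_off(): hands the job in; it is judged then, once.
The state is a dict: "t": time; "joints": joint angles; "joint_vel": joint speeds; "tau": joint torques, N m; "position": TCP position; "tool_rot": TCP orientation; "wrist_force": force on the tool from outside, world axes, zero at the start; "wrist_torque": the same for the moment, N m; "gripper_width": finger opening in m; "grasp_force": force on a finger pad.
Only numpy, scipy, OpenCV 4.12 (cv2) and the standard library are available. Lean on these libraries where they do the work, as an engineer would, in place of code of your own. Each camera call takes 0.05 s, during which the arm holds its last target. There are 200 camera calls.

## Working session

There is one attempt and no reset: what is moved stays moved. The work goes in short steps, Python scripts to look and compute and a tool call to move; the robot and the scene stay as the last step left them, time stands still between calls to the robot, and variables do not carry over. Pictures are saved under pics/ and viewed, at most 10 in all, crops included, and the job is handed in when it is done.

Besides the shell and the picture viewer there is one more tool, called as name(argument=value, ...) on one line, values as JSON. send_rows: Moves the arm, as the interface text tells. Its arguments: {"type":"object","properties":{"commands":{"type":"array"},"newtons":{"type":"number"}},"required":["commands"]}

```bash
mkdir -p pics; ls; python3 - <<'E'
from workcell import bot
import cv2,numpy as np
print(bot.grasp_offset); o=bot.get_obs(); print(o)
for n in ["scene","side","wrist"]:
    c=bot.camera(n); cv2.imwrite(f"pics/{n}0.png",c["frame"][:,:,::-1]); print(n,c["mtx"].round(1).tolist(),c["distortion"],c["world_from_camera"].round(3).tolist())
E
```

```text
pics
0.0187
{'t': 0.0, 'joints': array([-1.14508893e+00,  1.83520544e+01,  8.97060429e+01,  1.21335767e-03,
        7.20423759e+01, -1.14682560e+00]), 'joint_vel': array([ 0.03379023, -0.10956785,  0.02289014, -0.03015352,  0.05100011,
        0.00269823]), 'tau': array([ 7.05825660e-04, -4.15526962e+01, -2.34157133e+01, -1.88356019e-06,
        8.09230405e-03,  1.54784908e-05]), 'position': array([5.74476598e-01, 2.66254509e-05, 1.96380611e-01]), 'tool_rot': array([[-2.37154549e-05,  9.99998464e-01, -1.75283360e-03],
       [ 9.99999998e-01,  2.38122225e-05,  5.51855114e-05],
       [ 5.52271655e-05, -1.75283229e-03, -9.99998462e-01]]), 'wrist_force': array([ 1.01663953, -0.265934  , -0.01096256]), 'wrist_torque': array([-0.01294951,  0.01891766, -0.01644008]), 'grasp_force': 0.0, 'gripper_width': 0.08506959169198962}
scene [[584.6, 0.0, 316.6], [0.0, 584.6, 232.2], [0.0, 0.0, 1.0]] [-0.15846936  0.          0.          0.          0.        ] [[0.815, -0.398, 0.421, 1.241], [0.58, 0.555, -0.597, -0.917], [0.004, 0.73, 0.683, 1.214], [0.0, 0.0, 0.0, 1.0]]
side [[498.2, 0.0, 321.8], [0.0, 498.2, 238.7], [0.0, 0.0, 1.0]] [-0.00020342  0.          0.          0.          0.        ] [[-0.809, 0.351, -0.472, -0.023], [-0.588, -0.478, 0.653, 0.88], [0.004, 0.806, 0.592, 0.914], [0.0, 0.0, 0.0, 1.0]]
wrist [[377.7, 0.0, 316.4], [0.0, 377.7, 239.2], [0.0, 0.0, 1.0]] [-0.04448194  0.          0.          0.          0.        ] [[1.0, -0.002, 0.002, 0.576], [0.001, 0.959, 0.283, 0.072], [-0.002, -0.283, 0.959, 0.374], [0.0, 0.0, 0.0, 1.0]]
```

View pictures.

View pics/scene0.png

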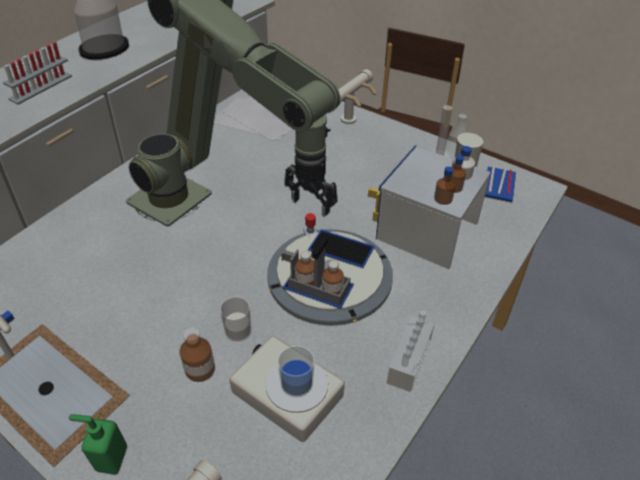

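View pics/side0.png

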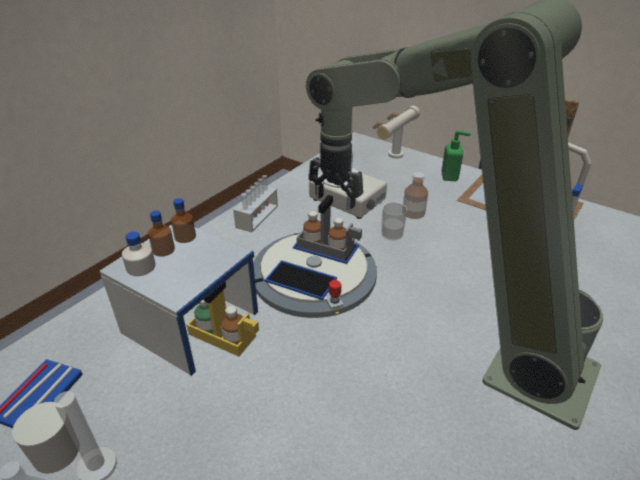

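```bash
cat > h.py <<'E'
import cv2,numpy as np
from workcell import bot
def und(c,p):
    return cv2.undistortPoints(np.array(p,float).reshape(-1,1,2),c["mtx"],c["distortion"]).reshape(-1,2)
def rays(c,p):
    u=und(c,p); T=c["world_from_camera"]
    d=np.c_[u[:,0],-u[:,1],-np.ones(len(u))]@T[:3,:3].T
    return T[:3,3],d/np.linalg.norm(d,axis=1)[:,None]
def plane(c,p,z):
    o,d=rays(c,p); return o+d*((z-o[2])/d[:,2])[:,None]
def tri(c1,p1,c2,p2):
    o1,d1=rays(c1,p1);o2,d2=rays(c2,p2);d1,d2=d1[0],d2[0]
    s=np.linalg.lstsq(np.c_[d1,-d2],o2-o1,rcond=None)[0]
    a,b=o1+s[0]*d1,o2+s[1]*d2
    return (a+b)/2,np.linalg.norm(a-b)
def mask(c,name,roi=None):
    h=cv2.cvtColor(c["frame"],cv2.COLOR_RGB2HSV)
    H,S,V=h[...,0],h[...,1],h[...,2]
    m={"red":((H<6)|(H>174))&(S>170)&(V>90),"yellow":(H>17)&(H<30)&(S>150)&(V>80),
       "blue":(H>105)&(H<125)&(S>140)&(V>50),"black":(V<45),"white":(S<50)&(V>165)}[name].copy()
    if roi:
        k=np.zeros_like(m);x0,y0,x1,y1=roi;k[y0:y1,x0:x1]=1;m&=k
    return m.astype(np.uint8)
def big(m,n=1):
    cs,_=cv2.findContours(m,cv2.RETR_EXTERNAL,cv2.CHAIN_APPROX_NONE)
    return sorted(cs,key=cv2.contourArea,reverse=True)[:n]
E
python3 - <<'E'
from h import *
s=bot.camera("scene");d=bot.camera("side")
P={}
for n,c,r in [("scene",s,(290,205,330,240)),("side",d,(320,275,350,305))]:
    k=big(mask(c,"red",r))[0]; b=cv2.boundingRect(k); P[n]=(b[0]+b[2]/2-.5,b[1]+b[3]/2-.5); print(n,b)
K=tri(s,P["scene"],d,P["side"]);print("knob",K)
for n,c,r in [("scene",s,(300,220,385,275)),("side",d,(258,255,345,305))]:
    k=big(mask(c,"blue",r)); pts=k[0].reshape(-1,2)
    w=plane(c,pts,.045)[:,:2].astype(np.float32)*1000; print(n,"bay",len(pts),cv2.minAreaRect(w))
for n,c,r in [("scene",s,(250,215,400,330)),("side",d,(240,220,385,320))]:
    f=cv2.GaussianBlur(c["frame"],(3,3),0); print(n,"bench/rim px", f[300,290] if n=="side" else f[300,290])
# pictures upscaled
A=cv2.resize(d["frame"][220:370,90:390],None,fx=2.6,fy=2.6,interpolation=cv2.INTER_CUBIC)
B=cv2.resize(s["frame"][140:335,260:500],None,fx=2.6,fy=2.6,interpolation=cv2.INTER_CUBIC)
cv2.imwrite("pics/a.png",A[:,:,::-1]);cv2.imwrite("pics/b.png",B[:,:,::-1])
E
```

```text
scene (306, 214, 9, 8)
side (329, 280, 11, 16)
knob (array([0.49261441, 0.11147261, 0.08352446]), np.float64(0.002457650105092136))
scene bay 226 ((613.10107421875, 93.49917602539062), (165.18605041503906, 89.71318054199219), 10.962629318237305)
side bay 274 ((608.78173828125, 101.56883239746094), (166.51797485351562, 90.91450500488281), 11.686339378356934)
scene bench/rim px [ 97 104 110]
side bench/rim px [104 111 116]
```

View pics/a.png

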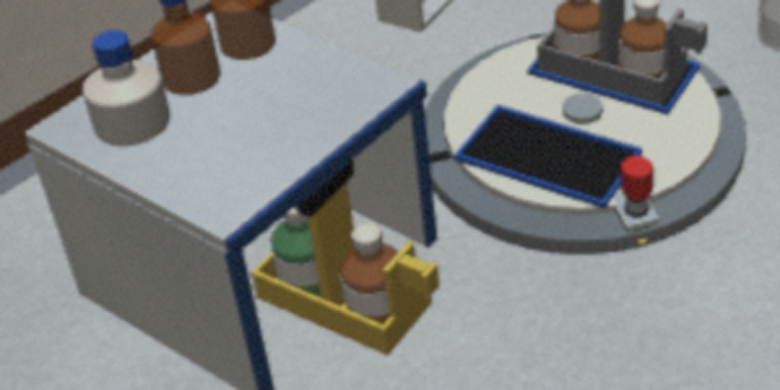

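View pics/b.png

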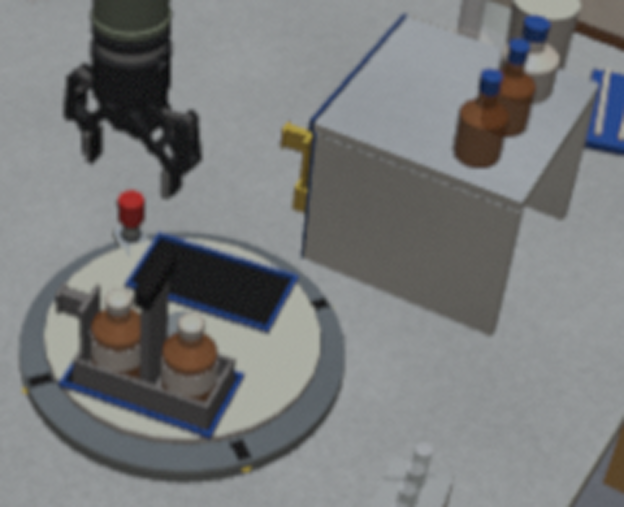

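send_rows(commands=[[0.028,-0.0205,0,0,0,0,-1],[0.028,-0.0205,0,0,0,0,-1],[0.028,-0.0205,0,0,0,0,-1],[0.028,-0.0205,0,0,0,0,-1],[0,0,0,0,0,0,-1]], newtons=50)

```text
t: 0.75
position: [0.4905, 0.1144, 0.1973]
tool_rot: [[-0.004, 1.0, -0.001], [1.0, 0.004, 0.001], [0.001, -0.001, -1.0]]
wrist_force: [1.4, 0.1, 0.3]
gripper_width: 0.0854
grasp_force: 0.0
```

```bash
python3 - <<'E'
from h import *
w=bot.camera("wrist"); s=bot.camera("scene");d=bot.camera("side");o=bot.get_obs();print(o["position"],o["wrist_force"])
k=big(mask(w,"red"))[0];print(cv2.boundingRect(k),cv2.minEnclosingCircle(k), plane(w,[cv2.minEnclosingCircle(k)[0]],.09))
b=big(mask(w,"blue"),3)
for k in b:
  ww=plane(w,k.reshape(-1,2),.045)[:,:2].astype(np.float32)*1000; print(cv2.boundingRect(k),cv2.minAreaRect(ww))
for n,c in (("side",d),("scene",s)):
  ks=big(mask(c,"yellow"),3); print(n,[cv2.boundingRect(k) for k in ks])
print("hub",plane(d,[(313.8,261.5)],.040))
W=w["frame"].copy()
cv2.imwrite("pics/w1.png",W[:,:,::-1])
E
```

```text
[0.49341459 0.11182064 0.19736878] [-0.13877593  0.03095834 -0.43593734]
(302, 205, 38, 43) ((320.1570129394531, 226.35507202148438), 21.543582916259766) [[0.49458686 0.11267258 0.09      ]]
(350, 162, 193, 129) ((612.4348754882812, 99.992919921875), (169.735595703125, 91.68714141845703), 11.028011322021484)
(582, 17, 58, 37) ((732.7425537109375, 260.2248229980469), (49.134742736816406, 21.766155242919922), 19.595233917236328)
(376, 342, 52, 85) ((584.95947265625, -68.89080810546875), (51.79262924194336, 97.80858612060547), 9.984923362731934)
side [(190, 322, 52, 33), (238, 320, 19, 13), (211, 312, 5, 9)]
scene [(369, 189, 10, 14), (327, 97, 8, 9), (374, 209, 3, 11)]
hub [[0.62784913 0.01661665 0.04      ]]
```

View pics/w1.png

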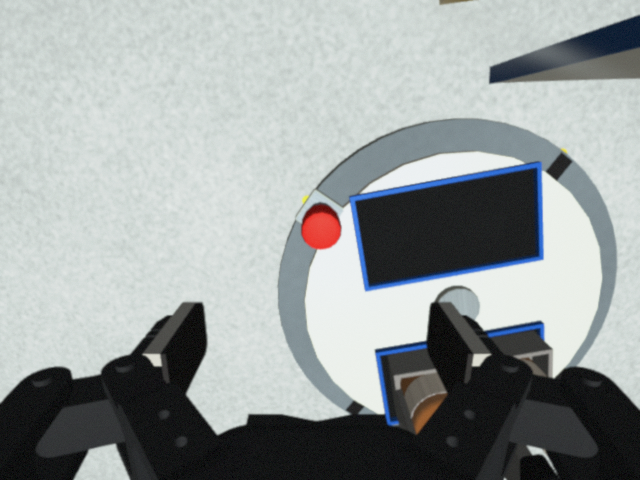

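```bash
python3 - <<'E'
from h import *
w=bot.camera("wrist");d=bot.camera("side")
print("hub",plane(w,[(457,303)],.042)[0],"slots",plane(w,[(560,164),(354.5,409)],.022))
k=big(mask(d,"red",(320,275,350,305)))[0];b=cv2.boundingRect(k);print(b)
print(tri(w,[(320.2,226)],d,[(b[0]+b[2]/2-.5,b[1]+3)]))
e=cv2.fitEllipse
v=cv2.cvtColor(w["frame"],cv2.COLOR_RGB2HSV);m=mask(w,"white",(270,140,615,420))
k=big(m)[0].reshape(-1,2);p=plane(w,k,.038)[:,:2]
r=np.hypot(*(p-[.627,.0195]).T);q=p[(r>.14)&(r<.155)]
A=np.c_[2*q,np.ones(len(q))];x=np.linalg.lstsq(A,(q**2).sum(1),rcond=None)[0];print("disc",x[:2],np.sqrt(x[2]+x[0]**2+x[1]**2),len(q))
E
```

```text
hub [0.63184135 0.02075577 0.042     ] slots [[ 0.72319675  0.15334113  0.022     ]
 [ 0.53836461 -0.1214157   0.022     ]]
(329, 280, 11, 10)
(array([0.49662862, 0.11060521, 0.09530102]), np.float64(0.002762666421418963))
disc [0.62771753 0.02032987] 0.14689709020765193 471
```

send_rows(commands=[[0,0.002,0.04,0,0,0,-1],[0,0,0.04,0,0,0,-1],[0,0,0.036,0,0,0,-1],[0,0,0.02,0,0,0,-1],[0,0,0,0,0,0,-1]])

```text
t: 1.5
position: [0.4932, 0.1107, 0.0583]
tool_rot: [[0.001, 1.0, -0.007], [1.0, -0.001, -0.002], [-0.002, -0.007, -1.0]]
wrist_force: [-1.0, -0.1, -0.7]
gripper_width: 0.0856
grasp_force: 0.0
```

send_rows(commands=[[0,0,0,0,0,0,1],[0,0,0,0,0,0,1],[0,0,0,0,0,0,1],[0,0,0,0,0,0,1],[0,0,0,0,0,0,1]])

```text
t: 2.0
position: [0.4943, 0.1123, 0.0621]
tool_rot: [[0.001, 1.0, -0.001], [1.0, -0.001, 0.001], [0.001, -0.001, -1.0]]
wrist_force: [-7.2, 2.0, 11.5]
gripper_width: 0.0122
grasp_force: 5.5
```

send_rows(commands=[[0,0,0,0,0,0,1]])

```text
t: 2.1
position: [0.4952, 0.1122, 0.062]
tool_rot: [[-0.0, 1.0, 0.001], [1.0, 0.0, 0.0], [0.0, 0.001, -1.0]]
wrist_force: [-0.2, 0.5, -0.7]
gripper_width: 0.0001
grasp_force: 0.0
```

```bash
python3 - <<'E'
from h import *
o=bot.get_obs();print(o["position"],o["wrist_force"],o["gripper_width"],o["grasp_force"])
w=bot.camera("wrist")["frame"];d=bot.camera("side")["frame"][240:320,290:380]
w=w[130:480,120:520]
d=cv2.resize(d,None,fx=4.3,fy=4.3)[:350]
cv2.imwrite("pics/w2.png",np.hstack([w,d[:, :390]])[:,:,::-1])
E
```

```text
[0.49518916 0.11220071 0.06198768] [-0.18388235  0.52590326 -0.69685229] 7.629655707327055e-05 0.0Traceback (most recent call last):
  File "<stdin>", line 6, in <module>
    return _nx.concatenate(arrs, 1, dtype=dtype, casting=casting)
           ~~~~~~~~~~~~~~~^^^^^^^^^^^^^^^^^^^^^^^^^^^^^^^^^^^^^^^
ValueError: all the input array dimensions except for the concatenation axis must match exactly, but along dimension 0, the array at index 0 has size 350 and the array at index 1 has size 344
```

```bash
python3 - <<'E'
from h import *
w=bot.camera("wrist");s=bot.camera("scene");d=bot.camera("side")
k=big(mask(w,"red"))[0];print("w",cv2.boundingRect(k))
f=w["frame"][130:480,120:520]
f2=cv2.resize(d["frame"][240:320,290:380],(390,350))
cv2.imwrite("pics/w2.png",np.hstack([f,f2])[:,:,::-1])
E
```

```text
w (279, 253, 70, 58)
```

View pics/w2.png

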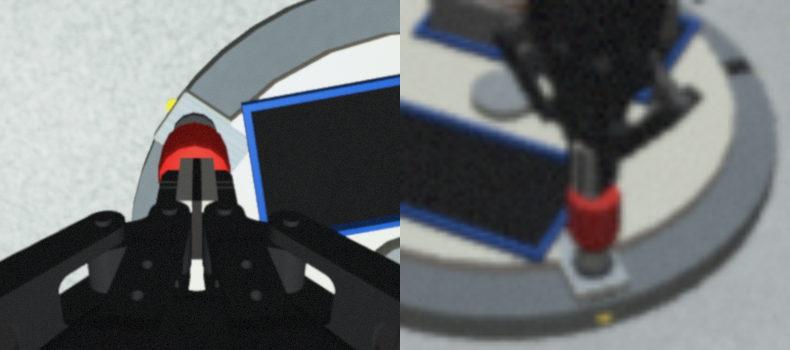

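```bash
python3 - <<'E'
from h import *
w=bot.camera("wrist");d=bot.camera("side");s=bot.camera("scene");print(w["world_from_camera"].round(3).tolist())
print(plane(w,[(313.5,253)],.062),plane(w,[(313.5,283)],.096))
T=np.linalg.inv(w["world_from_camera"])
for z in (.062,.080):
  p=T@np.r_[bot.get_obs()["position"][:2],z,1]; print(cv2.projectPoints(np.array([[p[0],-p[1],-p[2]]]),np.zeros(3),np.zeros(3),w["mtx"],w["distortion"])[0].ravel())
v=cv2.cvtColor(w["frame"],cv2.COLOR_RGB2GRAY); print(w["frame"][250:330:3,300].tolist())
kd=big(mask(d,"red",(320,275,350,305)))[0];ks=big(mask(s,"red",(290,205,330,240)))[0];print(cv2.boundingRect(kd),cv2.boundingRect(ks))
E
```

```text
[[1.0, -0.001, -0.001, 0.497], [0.001, 0.959, 0.282, 0.184], [0.001, -0.282, 0.959, 0.239], [0.0, 0.0, 0.0, 1.0]]
[[0.49528418 0.12447524 0.062     ]] [[0.49551385 0.1229184  0.096     ]]
[313.80130307 276.22488329]
[313.56431858 291.01391782]
[[58, 62, 67], [71, 75, 80], [90, 25, 21], [92, 21, 14], [94, 18, 15], [94, 12, 9], [96, 14, 13], [95, 13, 14], [107, 19, 14], [133, 23, 17], [231, 61, 54], [234, 64, 53], [230, 65, 57], [148, 75, 69], [129, 78, 74], [112, 77, 72], [91, 78, 75], [76, 76, 72], [81, 81, 77], [78, 79, 75], [79, 78, 75], [78, 78, 75], [80, 77, 76], [80, 80, 75], [79, 80, 77], [78, 79, 74], [79, 79, 75]]
(329, 283, 11, 12) (307, 216, 8, 5)
```

```bash
cat >> h.py <<'E'
def proj(c,P):
    T=np.linalg.inv(c["world_from_camera"]);P=np.atleast_2d(P);q=P@T[:3,:3].T+T[:3,3]
    return cv2.projectPoints(q*[1,-1,-1],np.zeros(3),np.zeros(3),c["mtx"],c["distortion"])[0].reshape(-1,2)
E
python3 - <<'E'
from h import *
d=bot.camera("side");s=bot.camera("scene");w=bot.camera("wrist");o=bot.get_obs()
p=o["position"];print(p)
for n,c in (("side",d),("scene",s),("wrist",w)): print(n,"tcp",proj(c,p).round(),"tcp+34",proj(c,p+[0,0,.034]).round(), "knob top/bot",proj(c,[[.4955,.1085,.096],[.4955,.1085,.062]]).round())
a=cv2.resize(d["frame"][255:305,305:365],(480,400),interpolation=2);b=cv2.resize(s["frame"][190:240,290:330],(320,400),interpolation=2)
cv2.imwrite("pics/x3.png",np.hstack([a,b])[:,:,::-1])
E
```

```text
[0.49541405 0.11216069 0.06186633]
side tcp [[333. 294.]] tcp+34 [[333. 283.]] knob top/bot [[334. 283.]
 [334. 293.]]
scene tcp [[311. 223.]] tcp+34 [[311. 215.]] knob top/bot [[311. 215.]
 [311. 224.]]
wrist tcp [[314. 276.]] tcp+34 [[313. 307.]] knob top/bot [[313. 315.]
 [314. 283.]]
```

View pics/x3.png

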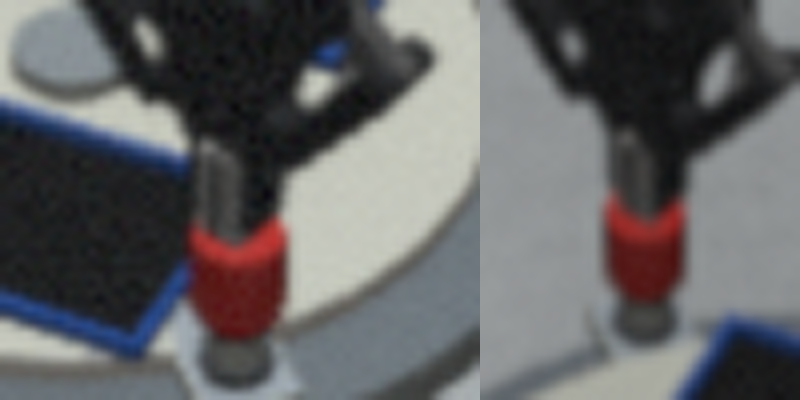

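send_rows(commands=[[0,0,0,0,0,0,-0.2]], newtons=30)

```text
t: 2.75
position: [0.4966, 0.1122, 0.0622]
tool_rot: [[-0.0, 1.0, 0.004], [1.0, 0.0, 0.0], [0.0, 0.004, -1.0]]
wrist_force: [2.3, -0.8, 2.9]
gripper_width: 0.0132
grasp_force: 1.7
```

send_rows(commands=[[0,0,0,0,0,0,-0.2]])

```text
t: 2.85
position: [0.496, 0.1121, 0.0616]
tool_rot: [[-0.0, 1.0, 0.002], [1.0, 0.0, 0.0], [0.0, 0.002, -1.0]]
wrist_force: [-0.2, -0.3, 0.0]
gripper_width: 0.0284
grasp_force: 0.0
```

send_rows(commands=[[0,0,0,0,0,0,-0.2],[0,0,0,0,0,0,-0.2],[0,0,0,0,0,0,-0.2]])

```text
t: 3.15
position: [0.4946, 0.1119, 0.0608]
tool_rot: [[0.0, 1.0, -0.001], [1.0, -0.0, -0.0], [-0.0, -0.001, -1.0]]
wrist_force: [-0.4, 0.0, -1.1]
gripper_width: 0.0513
grasp_force: 0.0
```

send_rows(commands=[[0,0,0,0,0,0,0.4]])

```text
t: 3.25
position: [0.4947, 0.112, 0.061]
tool_rot: [[0.0, 1.0, -0.001], [1.0, -0.0, -0.0], [-0.0, -0.001, -1.0]]
wrist_force: [-0.3, 0.3, 0.3]
gripper_width: 0.0381
grasp_force: 0.0
```

send_rows(commands=[[0,0,0,0,0,0,0.4]])

```text
t: 3.35
position: [0.4948, 0.1121, 0.0616]
tool_rot: [[0.0, 1.0, -0.0], [1.0, -0.0, 0.0], [0.0, -0.0, -1.0]]
wrist_force: [-1.6, 1.7, 7.4]
gripper_width: 0.026
grasp_force: 3.2
```

send_rows(commands=[[0,0,0,0,0,0,0.4],[0,0,0,0,0,0,0.4]])

```text
t: 3.55
position: [0.495, 0.1121, 0.0617]
tool_rot: [[0.0, 1.0, 0.0], [1.0, -0.0, 0.0], [0.0, 0.0, -1.0]]
wrist_force: [-0.9, 0.5, 5.4]
gripper_width: 0.0257
grasp_force: 2.8
```

```bash
python3 - <<'E'
from h import *
w=bot.camera("wrist");d=bot.camera("side");s=bot.camera("scene")
A=cv2.resize(w["frame"][230:390,220:410],(475,400),interpolation=2);b=cv2.resize(d["frame"][255:305,312:352],(320,400),interpolation=2)
cv2.imwrite("pics/x4.png",np.hstack([A,b])[:,:,::-1])
E
```

```text
(no output)
```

View pics/x4.png

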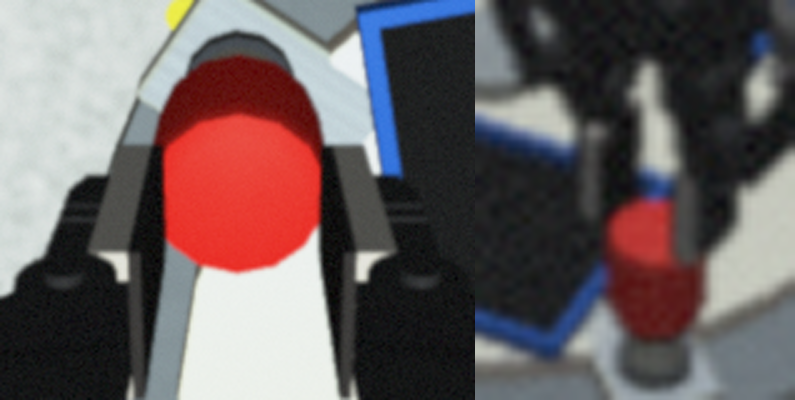

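send_rows(commands=[[0,0,0,0,0,0,-0.2],[0,0,0,0,0,0,-0.2],[-0.003,0,0.01,0,0,0,-0.2],[0,0,0.01,0,0,0,-0.2],[0,0,0,0,0,0,-0.2]])

```text
t: 4.2
position: [0.4934, 0.1085, 0.0392]
tool_rot: [[0.0, 1.0, -0.004], [1.0, -0.0, -0.001], [-0.001, -0.004, -1.0]]
wrist_force: [0.5, 0.2, 0.0]
gripper_width: 0.0513
grasp_force: 0.0
```

send_rows(commands=[[0,0,0,0,0,0,0.4],[0,0,0,0,0,0,0.4],[0,0,0,0,0,0,0.4]])

```text
t: 4.5
position: [0.4946, 0.109, 0.0411]
tool_rot: [[-0.0, 1.0, -0.001], [1.0, 0.0, -0.0], [-0.0, -0.001, -1.0]]
wrist_force: [-1.7, 0.2, -0.4]
gripper_width: 0.0312
grasp_force: 29.9
```

```bash
python3 - <<'E'
from h import *
w=bot.camera("wrist");d=bot.camera("side");s=bot.camera("scene");o=bot.get_obs();p=o["position"];print(p,o["gripper_width"],o["grasp_force"],o["wrist_force"])
h=o["gripper_width"]/2
for z in (0,.01,.02,.03): print(z,proj(w,p+[h,.011,z]).round(),proj(d,p+[h,.011,z]).round())
g=cv2.cvtColor(w["frame"],cv2.COLOR_RGB2GRAY)
print(g[230:330:3,345:385:3])
E
```

```text
[0.49463525 0.1090221  0.04110341] 0.030663274214127255 29.90400105714798 [ 0.04765057  1.23508147 -1.29241836]
0 [[345. 255.]] [[327. 299.]]
0.01 [[346. 262.]] [[327. 296.]]
0.02 [[348. 270.]] [[327. 293.]]
0.03 [[350. 279.]] [[327. 290.]]
[[141 141 141 139 141 141 141 140 140 138 139 140 106  92]
 [140 141 141 141 142 141 140 138 140 139 134 102  86  85]
 [143 142 140 141 139 138 138 139  96  74  57  38  37  41]
 [140 139 140 140 141 139 138 138  45  59  78  93 105 110]
 [142 140 141 139 139 140 140 123  79 116 115 113 114 118]
 [129 141 142 142 143 142 115  93  73 114 116 115 111 100]
 [100 106 138 139 141 110  92 105 131 115 117 104  35  31]
 [192 125  97 122 101  93 116 216 219 111 116 111  31  30]
 [203 203 165  99  91 130 232 239 228 107 115 114  41  26]
 [203 202 205 192 148 233 241 240 238  98 113 113  46  30]
 [207 204 204 207 233 240 239 240 239 100 115 114  63  35]
 [206 208 205 203 213 237 239 239 239 129 115 113  80  27]
 [206 207 208 207 204 208 230 240 240 156 112 113  92  33]
 [210 209 204 206 209 205 205 219 238 200 113 112 101  35]
 [175 210 209 205 207 208 206 205
[... 447 characters left out ...]
1  42  38  15  22  74  78  79  82 187  92 108 108]
 [ 59  47  41  34  14  18  67  78  75  77 120  87  95  94]
 [108  70  49  39  18  18  52  79  79  79  80  33  24  25]
 [111 106  53  41  28  16  33  79  80  80  80  50  22  19]
 [114 106  80  49  24  12  20  76  79  80  78  73  20  24]
 [109 108 104  52  40  15  11  65  79  78  77  77  39  29]
 [110 112 106  80  39  12  18  45  78  77  78  77  60  30]
 [110 108 109 101  46  11  18  27  78  79  77  78  76  44]
 [109 109 104 106  50  15  10  21  71  74  78  76  76  33]
 [109 109 106 104  44  17  14  17  57  77  80  78  77  57]
 [106 107 105  99  37  17  17  11  40  77  79  79  78  74]
 [109 109 103 102  28  13  10   9  25  79  79  83  80  79]]
```

send_rows(commands=[[0,0,0,0,0,0,0.6],[0,0,-0.008,0,0,0,0.6],[0,0,-0.008,0,0,0,0.6],[0,0,0,0,0,0,0.6],[0,0,0,0,0,0,0.6]], newtons=45)

```text
t: 5.15
position: [0.4946, 0.109, 0.057]
tool_rot: [[0.0, 1.0, -0.001], [1.0, -0.0, 0.0], [0.0, -0.001, -1.0]]
wrist_force: [-0.7, 0.7, -10.0]
gripper_width: 0.0301
grasp_force: 45.3
```

send_rows(commands=[[-0.0036,-0.0021,0,0,0,0,0.6],[-0.0036,-0.0021,0,0,0,0,0.6],[0,0,0,0,0,0,0.6]])

```text
t: 5.45
position: [0.4895, 0.101, 0.0568]
tool_rot: [[0.0, 1.0, -0.002], [1.0, -0.0, -0.001], [-0.001, -0.002, -1.0]]
wrist_force: [-2.1, -0.3, -9.8]
gripper_width: 0.0303
grasp_force: 45.3
```

send_rows(commands=[[-0.0072,-0.0043,0,0,0,0,0.6],[-0.0152,-0.007,0,0,0,0,0.6],[-0.0159,-0.0054,0,0,0,0,0.6],[-0.0163,-0.0037,0,0,0,0,0.6],[-0.0166,-0.002,0,0,0,0,0.6]])

```text
t: 5.95
position: [0.4669, 0.0293, 0.0571]
tool_rot: [[-0.0, 1.0, -0.002], [1.0, 0.0, -0.0], [-0.0, -0.002, -1.0]]
wrist_force: [-2.0, 0.9, -9.3]
gripper_width: 0.0304
grasp_force: 45.6
```

send_rows(commands=[[-0.0168,-0.0002,0,0,0,0,0.6],[-0.0167,0.0016,0,0,0,0,0.6],[-0.0164,0.0033,0,0,0,0,0.6],[-0.016,0.005,0,0,0,0,0.6],[-0.0154,0.0066,0,0,0,0,0.6]])

```text
t: 6.45
position: [0.483, -0.0524, 0.057]
tool_rot: [[-0.0, 1.0, -0.002], [1.0, 0.0, -0.001], [-0.001, -0.002, -1.0]]
wrist_force: [-1.6, 0.7, -10.0]
gripper_width: 0.0306
grasp_force: 45.6
```

send_rows(commands=[[-0.0146,0.0082,0,0,0,0,0.6],[-0.0137,0.0097,0,0,0,0,0.6],[-0.0126,0.011,0,0,0,0,0.6],[-0.0057,0.0061,0,0,0,0,0.6],[0,0,0,0,0,0,0.6]])

```text
t: 6.95
position: [0.5202, -0.1005, 0.0569]
tool_rot: [[-0.001, 1.0, -0.001], [1.0, 0.001, -0.004], [-0.004, -0.001, -1.0]]
wrist_force: [-3.9, -6.0, -10.6]
gripper_width: 0.0305
grasp_force: 45.7
```

send_rows(commands=[[-0.0057,0.0062,0,0,0,0,0.6],[-0.005,0.0067,0,0,0,0,0.6],[-0.003,0.004,0,0,0,0,0.6],[0,0,0,0,0,0,0.6],[0,0,0,0,0,0,0.6]])

```text
t: 7.45
position: [0.537, -0.1136, 0.057]
tool_rot: [[-0.001, 1.0, -0.0], [1.0, 0.001, -0.003], [-0.003, -0.0, -1.0]]
wrist_force: [-2.8, -5.6, -9.6]
gripper_width: 0.0304
grasp_force: 45.8
```

```bash
python3 - <<'E'
from h import *
w=bot.camera("wrist");d=bot.camera("side");s=bot.camera("scene");o=bot.get_obs();print(o["position"],o["wrist_force"],o["gripper_width"])
for n,c in (("side",d),("scene",s)):
  for k in big(mask(c,"blue"),5):
    ww=plane(c,k.reshape(-1,2),.045)[:,:2].astype(np.float32)*1000; print(n,cv2.boundingRect(k),cv2.minAreaRect(ww))
cv2.imwrite("pics/y.png",d["frame"][:,:,::-1])
E
```

```text
[ 0.53693116 -0.11349883  0.05702108] [-3.56484698 -6.0723286  -9.43734388] 0.030618195049096856
side (0, 360, 68, 67) ((842.9406127929688, 711.8173217773438), (58.9908561706543, 154.30465698242188), 17.48802375793457)
side (44, 369, 37, 33) ((799.5838012695312, 663.0458984375), (26.507591247558594, 87.49050903320312), 16.9392147064209)
side (178, 253, 75, 61) ((775.3052978515625, 235.3204345703125), (17.901700973510742, 282.9176330566406), 3.322653293609619)
side (126, 232, 14, 13) ((1120.635986328125, 248.73301696777344), (34.34954071044922, 65.43576049804688), 58.487266540527344)
side (313, 249, 54, 45) ((545.4380493164062, 7.138580322265625), (88.77877807617188, 168.93768310546875), 10.963464736938477)
scene (486, 169, 29, 32) ((874.9379272460938, 646.996337890625), (83.87802124023438, 159.4723663330078), 16.788681030273438)
scene (283, 361, 27, 14) ((751.5999145507812, -305.49127197265625), (61.54570770263672, 36.666709899902344), 35.75758743286133)
scene (281, 235, 49, 47) ((549.7196655273438, 0.10741424560546875), (88.05108642578125, 166.58543395996094), 11.002657890319824)
scene (456, 147, 15, 17) ((704.4050903320312, 720.436767578125), (32.510372161865234, 112.08441162109375), 8.315055847167969)
scene (331, 258, 52, 44) ((706.9553833007812, 32.54796600341797), (86.64002990722656, 171.0132598876953), 10.638198852539062)
```

send_rows(commands=[[-0.001,-0.001,0.004,0,0,0,0.6],[0,0,0.004,0,0,0,0.6],[0,0,0.004,0,0,0,0.6],[0,0,0.004,0,0,0,0.6],[0,0,0,0,0,0,0.6]])

```text
t: 8.1
position: [0.5361, -0.113, 0.0414]
tool_rot: [[-0.001, 1.0, 0.001], [1.0, 0.001, -0.002], [-0.002, 0.001, -1.0]]
wrist_force: [-3.0, -5.6, -5.6]
gripper_width: 0.0306
grasp_force: 46.2
```

send_rows(commands=[[0,0,0,0,0,0,0.6]])

```text
t: 8.2
position: [0.5362, -0.113, 0.0415]
tool_rot: [[-0.001, 1.0, 0.001], [1.0, 0.001, -0.002], [-0.002, 0.001, -1.0]]
wrist_force: [-3.0, -5.5, -5.8]
gripper_width: 0.0302
grasp_force: 46.2
```

send_rows(commands=[[0,0,0,0,0,0,-0.2],[0,0,0,0,0,0,-0.2],[0,0,0,0,0,0,-0.2],[0,0,-0.03,0,0,0,-0.2],[0,0,-0.04,0,0,0,-1]])

```text
t: 8.7
position: [0.5349, -0.1114, 0.1108]
tool_rot: [[-0.0, 1.0, -0.003], [1.0, 0.0, 0.001], [0.001, -0.003, -1.0]]
wrist_force: [0.9, 0.3, -0.8]
gripper_width: 0.0647
grasp_force: 0.0
```

send_rows(commands=[[0,0,-0.045,0,0,0,-1],[0,0,-0.04,0,0,0,-1],[0,0,0,0,0,0,-1]])

```text
t: 9.0
position: [0.54, -0.1125, 0.2033]
tool_rot: [[-0.0, 1.0, 0.015], [1.0, 0.0, -0.003], [-0.003, 0.015, -1.0]]
wrist_force: [-0.2, 0.7, 0.2]
gripper_width: 0.085
grasp_force: 0.0
```

```bash
python3 - <<'E'
from h import *
d=bot.camera("side");s=bot.camera("scene");w=bot.camera("wrist");o=bot.get_obs();print(o["position"])
k=big(mask(w,"red"))[0];b=cv2.boundingRect(k);kd=big(mask(d,"red"));print("knob wrist",b,[cv2.boundingRect(x) for x in kd])
print("top centre",plane(w,[cv2.minEnclosingCircle(k)[0]],.09))
ps=(369+4.5,189+3);
T=tri(s,(371,192),d,(247,322));print("tab",T)
for k in big(mask(d,"yellow"),3): print(cv2.boundingRect(k), plane(d,k.reshape(-1,2),.09).mean(0))
# riser front corners from side: blue edge
m=mask(d,"blue",(170,245,262,372));k=big(m)[0].reshape(-1,2)
print("riser ends",k[k[:,0].argmin()],k[k[:,1].argmin()],k[k[:,1].argmax()],k[k[:,0].argmax()])
for u in (k[k[:,0].argmin()],k[k[:,1].argmin()]): print(plane(d,[u],.2))
E
```

```text
[ 0.53542264 -0.11167798  0.19600439]
knob wrist (297, 202, 38, 41) [(0, 365, 46, 47)]
top centre [[ 0.53710786 -0.11027962  0.09      ]]
tab (array([0.57981011, 0.32238799, 0.08302601]), np.float64(0.01663057858617288))
(209, 296, 33, 58) [0.61527745 0.38103725 0.09      ]
(238, 320, 19, 27) [0.56643888 0.35271449 0.09      ]
(189, 323, 21, 18) [0.64949402 0.41846077 0.09      ]
riser ends [178 312] [251 253] [181 314] [252 255]
[[0.63247892 0.4658177  0.2       ]]
[[0.64528394 0.23591522 0.2       ]]
```

send_rows(commands=[[0.0457,0,-0.006,0,0,0,-1],[0.0457,0,-0.006,0,0,0,-1],[0.0457,0,-0.006,0,0,0,-1],[0.0457,0,-0.006,0,0,0,-1],[0.0457,0,-0.006,0,0,0,-1]])

```text
t: 9.65
position: [0.5345, 0.1182, 0.2245]
tool_rot: [[0.0, 1.0, -0.003], [1.0, -0.0, -0.0], [-0.0, -0.003, -1.0]]
wrist_force: [0.4, -0.7, 0.3]
gripper_width: 0.0856
grasp_force: 0.0
```

send_rows(commands=[[0.0457,0,-0.006,0,0,0,-1],[0.0457,0,-0.006,0,0,0,-1],[0.0457,0,-0.006,0,0,0,-1],[0.0457,0,-0.006,0,0,0,-1],[0.0457,0,-0.006,0,0,0,-1]])

```text
t: 10.15
position: [0.5346, 0.3467, 0.2541]
tool_rot: [[-0.0, 1.0, -0.003], [1.0, 0.0, -0.002], [-0.002, -0.003, -1.0]]
wrist_force: [1.1, -0.9, 0.3]
gripper_width: 0.0853
grasp_force: 0.0
```

send_rows(commands=[[0,0,0,0,0,-0.1428,-1],[0,0,0,0,0,-0.1428,-1],[0,0,0,0,0,-0.1428,-1],[0,0,0,0,0,-0.1428,-1],[0,0,0,0,0,-0.1428,-1]])

```text
t: 10.65
position: [0.5349, 0.3449, 0.2537]
tool_rot: [[-0.66, 0.752, -0.004], [0.752, 0.66, -0.002], [0.001, -0.004, -1.0]]
wrist_force: [-0.5, 1.2, -0.2]
gripper_width: 0.0854
grasp_force: 0.0
```

send_rows(commands=[[0,0,0,0,0,-0.1428,-1],[0,0,0,0,0,-0.1428,-1],[0,0,0,0,0,-0.1428,-1],[0,0,0,0,0,-0.1428,-1],[0,0,0,0,0,-0.1428,-1]])

```text
t: 11.15
position: [0.5349, 0.3448, 0.2537]
tool_rot: [[-0.991, 0.136, -0.004], [0.136, 0.991, -0.002], [0.003, -0.003, -1.0]]
wrist_force: [-1.0, 0.1, 0.6]
gripper_width: 0.0856
grasp_force: 0.0
```

send_rows(commands=[[0,0,0,0,0,-0.1428,-1],[0,0,0,0,0,0,-1],[0,0,0,0,0,0,-1]])

```text
t: 11.45
position: [0.5352, 0.3449, 0.2547]
tool_rot: [[-1.0, 0.003, -0.002], [0.003, 1.0, -0.001], [0.002, -0.001, -1.0]]
wrist_force: [0.6, -0.0, -0.2]
gripper_width: 0.0856
grasp_force: 0.0
```

```bash
python3 - <<'E'
from h import *
w=bot.camera("wrist");o=bot.get_obs();print(o["position"],o["tool_rot"].round(3).tolist(),o["joints"].round(1))
for k in big(mask(w,"yellow"),4): print(cv2.boundingRect(k))
cv2.imwrite("pics/w5.png",w["frame"][:,:,::-1])
E
```

```text
[0.53531506 0.34489998 0.25503147] [[-1.0, 0.002, -0.002], [0.002, 1.0, -0.001], [0.002, -0.001, -1.0]] [ 31.8  22.6  74.9   0.   82.6 -58.1]
(273, 232, 79, 132)
(108, 144, 8, 6)
(335, 251, 1, 1)
```

View pics/w5.png

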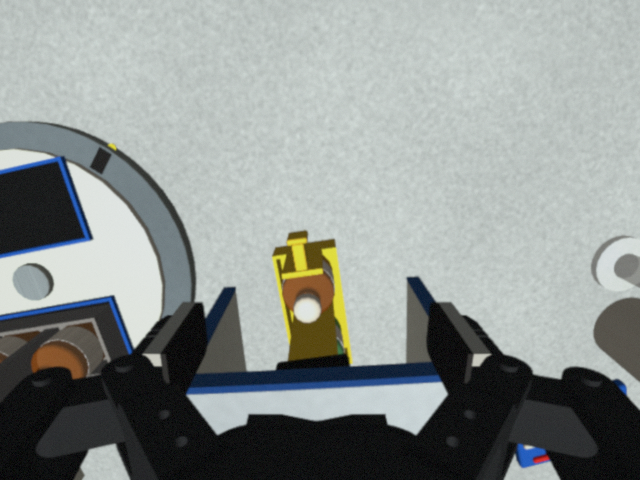

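```bash
python3 - <<'E'
from h import *
w=bot.camera("wrist");d=bot.camera("side");f=w["frame"]
m=mask(w,"yellow")
h=cv2.cvtColor(f,cv2.COLOR_RGB2HSV)
for r in range(230,282,3): print(r,''.join('%4d'%v if m[r,c] else '   .' for c,v in zip(range(268,342,3),h[r,268:342:3,2])))
print("tabend/handle",plane(w,[(298,234)],.093),plane(w,[(313,362)],.160))
print("riser front low edge", plane(w,[(190,391),(440,379)],.185),plane(w,[(190,375),(440,364)],.200))
E
```

```text
230    .   .   .   .   .   .   .   .   .   .   .   .   .   .   .   .   .   .   .   .   .   .   .   .   .
233    .   .   .   .   .   .   .   .  93  92  90  92  88   .   .   .   .   .   .   .   .   .   .   .   .
236    .   .   .   .   .   .   .  94  92  91  93 100 107   .   .   .   .   .   .   .   .   .   .   .   .
239    .   .   .   .   .   .   . 161 176 199 210 214 217   .   .   .   .   .   .   .   .   .   .   .   .
242    .   .   .   .   .   .   . 223 224 223 220 215 181   .   .   .  96  93  92  92  89  90   .   .   .
245    .   .   .   .   .   .   . 148 203 219 220 219 109  87  91  93  90  89  88  91  92  93   .   .   .
248    .   .   .  91  89  89  92  91 202   .   . 223 125  86  92  89  89  91 140 164 187 216   .   .   .
251    .   .   .  92  92  90  91  88 166 225   .   . 166  89  88  89  89  92 200   . 224   . 224   .   .
254    .   . 105 121 136 168 123  90 140 223   . 224 192  85  86  92  87  92 144   .   . 224 224   .   .
257    .   .   .   .   . 222 115  91 107 222 223 223 204  84  90  91  91  90   . 147 223   . 223   .   .
260    .   .   . 107 171 219  92  90  94 222   . 2
[... 344 characters left out ...]
.   .   .   . 223 223   .
272    .   .   . 212  86 116 153 159 196 211 218 222   . 224 224 223 221 220 178   .   .   . 223 223   .
275    .   .   . 221 103 222 223 223 223 220 220 211 201 190 170 159   .   .   .   .   .   . 217 221   .
278    .   .   . 223 118 189 183 168 160   .   .   .   .   .   .   .   .   .   .   .   .   . 208 224   .
281    .   .   .   . 151   .   .   .   .   .   .   .   .   .   .   .   .   .   .   .   .   .   . 224   .
tabend/handle [[0.55910745 0.32729809 0.093     ]] [[0.65133295 0.34162003 0.16      ]]
riser front low edge [[0.66129223 0.24534875 0.185     ]
 [0.65009615 0.44014106 0.185     ]] [[0.63548945 0.25288087 0.2       ]
 [0.62616735 0.43310419 0.2       ]]
```

send_rows(commands=[[-0.022,-0.008,0,0,0,0,-1],[-0.022,-0.0075,0,0,0,0,-1],[0,0,0.03,0,0,-0.149,-1],[0,0,0.03,0,0,0,-1],[0,0,0,0,0,0,-1]])

```text
t: 12.1
position: [0.5773, 0.328, 0.1914]
tool_rot: [[-0.989, -0.147, -0.008], [-0.147, 0.989, -0.005], [0.009, -0.003, -1.0]]
wrist_force: [-0.6, -0.1, -0.7]
gripper_width: 0.0855
grasp_force: 0.0
```

```bash
python3 - <<'E'
from h import *
w=bot.camera("wrist");d=bot.camera("side");f=w["frame"];o=bot.get_obs();print(o["position"],o["tool_rot"].round(3).tolist())
h=cv2.cvtColor(f,cv2.COLOR_RGB2HSV);H,S,V=[h[...,i] for i in range(3)]
m=((H>17)&(H<33)&(S>110)&(V>150)).astype(np.uint8)
m=cv2.morphologyEx(m,cv2.MORPH_OPEN,np.ones((3,3)))
ys,xs=np.where(m);print(xs.min(),xs.max(),ys.min(),ys.max())
x0=max(xs.min()-4,0)
for r in range(ys.min()-4,min(ys.max(),ys.min()+110),4): print(r,''.join('#' if m[r,c] else ('y' if mask_ else '.') for c,mask_ in zip(range(x0,x0+160,2),((H[r]>15)&(H[r]<33)&(S[r]>110))[x0:x0+160:2])))
print(x0)
E
```

```text
[0.57964252 0.32954712 0.19642951] [[-0.989, -0.148, -0.0], [-0.148, 0.989, -0.0], [0.0, -0.0, -1.0]]
100 355 65 359
61 ................................................................................
65 .y###...........................................................................
69 ...###..........................................................................
73 .....y..........................................................................
77 ................................................................................
81 ................................................................................
85 ................................................................................
89 ................................................................................
93 ................................................................................
97 ................................................................................
101 ................................................................................
105 ......................................................
[... 774 characters left out ...]
.................
145 ................................................................................
149 ................................................................................
153 ................................................................................
157 ................................................................................
161 ................................................................................
165 ................................................................................
169 ................................................................................
173 ................................................................................
96
```

```bash
python3 - <<'E'
from h import *
w=bot.camera("wrist");f=w["frame"]
h=cv2.cvtColor(f,cv2.COLOR_RGB2HSV);H,S,V=[h[...,i] for i in range(3)]
Y=(H>15)&(H<33)&(S>110);B=Y&(V>150)
ys,xs=np.where(Y[:,240:400]);print(ys.min(),ys.max(),xs.min()+240,xs.max()+240)
ys=ys[ys>90]
for r in range(ys.min()-3,ys.min()+100,3): print(r,''.join('#' if b else 'y' if y else '.' for b,y in zip(B[r,262:382:2],Y[r,262:382:2])))
E
```

```text
198 479 249 386
195 ............................................................
198 .....................yyyyyyyyyyy............................
201 .....................yyyyyyyyyyyy...........................
204 ....................#############...........................
207 ....................#############...........................
210 .......................#######..............................
213 .......................#######..............................
216 .......................#######..............................
219 .........yyyyyyyyyyyyyy#######yyyyyyyyyyyyyyy...............
222 .........yyyyyyyyyyyyyy#######yyyyyyyyyyyyyyy...............
225 ........########yyyyyyy#######yyyyyyyy########..............
228 ........########yyyyyyy#######yyyyyyyy########..............
231 ........##y#####yyyyyyy#######yyyyyyyy#####y##..............
234 ........##y####yyyyyyyy#######yyyyyyyy#####y##..............
237 ........##y####yyyyyyyy#######yyyyyyyyy####y##..............
240 ........##y####yyyyyyyy#######yyyyyyyyy####y##..............
243 ........##y#########################yyy#
[... 490 characters left out ...]
y................................##...............
270 ........##y...............................y##...............
273 ........##y...............................y##...............
276 ........##y...............................y##...............
279 ........##y...............................y##...............
282 ........##yy#............................#y##...............
285 ........##yy#...........................##y##...............
288 ........###y##.........................y##y##...............
291 ........###y###.......................y###y##...............
294 .........##y###y.....................y####y##...............
297 .........##y###yyy.................yyyy###y##...............
```

```bash
python3 - <<'E'
from h import *
w=bot.camera("wrist");d=bot.camera("side");o=bot.get_obs();p=o["position"];R=o["tool_rot"]
for z in (.088,.093,.098):
  q=plane(w,[(314.5,203),(314.5,242.5),(308,215),(322,215)],z); print(z,q.round(4).tolist(),np.linalg.norm(q[0]-q[1]),np.linalg.norm(q[2]-q[3]))
  g=q[0]+ .019*(-R[:,0]); print("grip",g,"tool delta",R.T@(g-p))
E
```

```text
0.088 [[0.5656, 0.326, 0.088], [0.5971, 0.3307, 0.088], [0.5757, 0.3224, 0.088], [0.5741, 0.3331, 0.088]] 0.03180793735980958 0.010880723698572271
grip [0.58440681 0.32878476 0.08807218] tool delta [-0.00321572 -0.00209229  0.11045719]
0.093 [[0.5647, 0.3258, 0.093], [0.5956, 0.3305, 0.093], [0.5746, 0.3223, 0.093], [0.573, 0.3329, 0.093]] 0.03125328924277765 0.010690992033702206
grip [0.58344268 0.3286647  0.09307218] tool delta [-0.00226345 -0.00206133  0.10545358]
0.098 [[0.5637, 0.3257, 0.098], [0.5941, 0.3303, 0.098], [0.5734, 0.3223, 0.098], [0.5719, 0.3326, 0.098]] 0.030698641125745822 0.01050126036883221
grip [0.58247855 0.32854464 0.09807218] tool delta [-0.00131118 -0.00203037  0.10044996]
```

send_rows(commands=[[-0.0015,-0.002,0.04,0,0,0,-1],[0,0,0.04,0,0,0,-1],[0,0,0.04,0,0,0,-1],[0,0,0.025,0,0,0,-1],[0,0,0.015,0,0,0,-1]])

```text
t: 12.85
position: [0.5811, 0.3277, 0.0351]
tool_rot: [[-0.989, -0.148, -0.001], [-0.148, 0.989, -0.001], [0.001, -0.0, -1.0]]
wrist_force: [-0.9, -0.7, 0.2]
gripper_width: 0.0857
grasp_force: 0.0
```

send_rows(commands=[[0,0,0,0,0,0,-1],[0,0,0,0,0,0,0.3],[0,0,0,0,0,0,0.85],[0,0,0,0,0,0,0.85],[0,0,0,0,0,0,0.85]], newtons=50)

```text
t: 13.35
position: [0.582, 0.328, 0.0374]
tool_rot: [[-0.989, -0.148, 0.002], [-0.148, 0.989, 0.001], [-0.002, 0.001, -1.0]]
wrist_force: [0.2, 1.3, -0.4]
gripper_width: 0.028
grasp_force: 0.0
```

send_rows(commands=[[0,0,0,0,0,0,0.85],[0,0,0,0,0,0,0.85]])

```text
t: 13.55
position: [0.5816, 0.328, 0.037]
tool_rot: [[-0.989, -0.149, 0.001], [-0.149, 0.989, 0.001], [-0.001, 0.0, -1.0]]
wrist_force: [-0.4, 0.7, 3.6]
gripper_width: 0.0109
grasp_force: 50.6
```

send_rows(commands=[[0.004,0,0,0,0,0,0.85],[0.008,0,0,0,0,0,0.85],[0.01,0,0,0,0,0,0.85],[0.012,0,0,0,0,0,0.85],[0.012,0,0,0,0,0,0.85]])

```text
t: 14.05
position: [0.5364, 0.3212, 0.0369]
tool_rot: [[-0.989, -0.149, 0.003], [-0.149, 0.989, 0.001], [-0.003, 0.001, -1.0]]
wrist_force: [4.6, 0.1, 3.9]
gripper_width: 0.0111
grasp_force: 50.5
```

send_rows(commands=[[0.014,0,0,0,0,0,0.85],[0.014,0,0,0,0,0,0.85],[0.014,0,0,0,0,0,0.85],[0.014,0,0,0,0,0,0.85],[0.014,0,0,0,0,0,0.85]])

```text
t: 14.55
position: [0.4668, 0.3108, 0.0369]
tool_rot: [[-0.989, -0.149, 0.003], [-0.149, 0.989, 0.001], [-0.003, 0.001, -1.0]]
wrist_force: [4.9, 1.2, 2.5]
gripper_width: 0.0109
grasp_force: 50.5
```

send_rows(commands=[[0.014,0,0,0,0,0,0.85],[0.01,0,0,0,0,0,0.85],[0.007,0,0,0,0,0,0.85],[0.003,0,0,0,0,0,0.85],[0,0,0,0,0,0,0.85]])

```text
t: 15.05
position: [0.4332, 0.3058, 0.0369]
tool_rot: [[-0.989, -0.149, 0.001], [-0.149, 0.989, 0.001], [-0.001, 0.001, -1.0]]
wrist_force: [3.6, 0.5, 5.7]
gripper_width: 0.0108
grasp_force: 51.0
```

send_rows(commands=[[0,0,0,0,0,0,0.5],[0,0,0,0,0,0,0],[0,0,0,0,0,0,-1],[0,0,0,0,0,0,-1],[0,0,0,0,0,0,-1]])

```text
t: 15.55
position: [0.4326, 0.3052, 0.0359]
tool_rot: [[-0.989, -0.148, -0.001], [-0.148, 0.989, -0.001], [0.001, -0.0, -1.0]]
wrist_force: [-0.5, 0.5, 0.3]
gripper_width: 0.078
grasp_force: 0.0
```

send_rows(commands=[[0,0,-0.04,0,0,0,-1],[0,0,-0.05,0,0,0,-1],[0,0,-0.05,0,0,0,-1],[0,0,-0.05,0,0,0,-1],[-0.022,0,-0.01,0,0,0.1428,-1]])

```text
t: 16.05
position: [0.4556, 0.3101, 0.2434]
tool_rot: [[-1.0, -0.004, 0.009], [-0.004, 1.0, 0.006], [-0.009, 0.006, -1.0]]
wrist_force: [1.3, 0.8, 1.2]
gripper_width: 0.0853
grasp_force: 0.0
```

send_rows(commands=[[0,0,0,0,0,0.1428,-1],[0,0,0,0,0,0.1428,-1],[0,0,0,0,0,0.1428,-1],[0,0,0,0,0,0.1428,-1],[0,0,0,0,0,0.1428,-1]])

```text
t: 16.55
position: [0.4545, 0.3086, 0.236]
tool_rot: [[-0.756, 0.655, -0.001], [0.655, 0.756, -0.0], [0.0, -0.001, -1.0]]
wrist_force: [-0.3, -0.1, -0.0]
gripper_width: 0.0853
grasp_force: 0.0
```

send_rows(commands=[[0,0,0,0,0,0.1428,-1],[0,0,0,0,0,0.1428,-1],[0,0,0,0,0,0.1428,-1],[0,0,0,0,0,0.1428,-1],[0,0,0,0,0,0.1428,-1]])

```text
t: 17.05
position: [0.4545, 0.3086, 0.236]
tool_rot: [[-0.143, 0.99, -0.001], [0.99, 0.143, -0.0], [-0.0, -0.001, -1.0]]
wrist_force: [0.2, -0.7, 0.3]
gripper_width: 0.0856
grasp_force: 0.0
```

send_rows(commands=[[0,0.03,0,0,0,0,-1],[0,0.035,0,0,0,0,-1],[0,0,0,0,0,0,-1],[0,0,0,0,0,0,-1]])

```text
t: 17.45
position: [0.5189, 0.3181, 0.2354]
tool_rot: [[-0.148, 0.989, -0.002], [0.989, 0.148, -0.001], [-0.001, -0.002, -1.0]]
wrist_force: [-0.4, -0.3, -0.4]
gripper_width: 0.0855
grasp_force: 0.0
```

```bash
python3 - <<'E'
from h import *
w=bot.camera("wrist");o=bot.get_obs();print(o["position"],o["tool_rot"].round(3).tolist(),o["joints"].round(1))
cv2.imwrite("pics/w6.png",w["frame"][:,:,::-1])
E
```

```text
[0.51838836 0.31811665 0.23574826] [[-0.148, 0.989, -0.002], [0.989, 0.148, -0.001], [-0.0, -0.002, -1.0]] [30.4 20.3 81.2  0.  78.7 21.9]
```

View pics/w6.png

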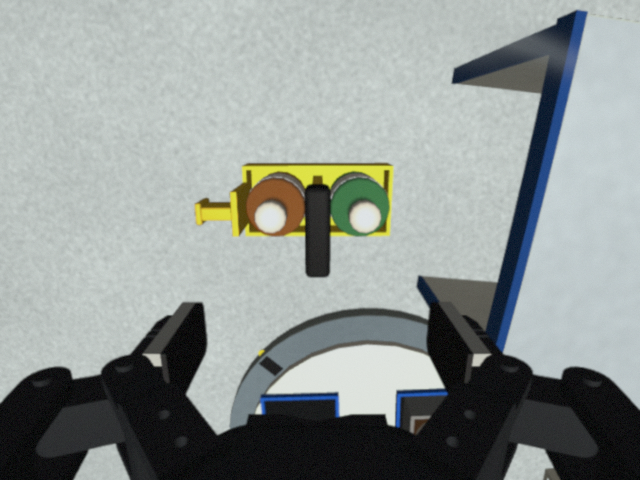

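```bash
python3 - <<'E'
from h import *
w=bot.camera("wrist");d=bot.camera("side");s=bot.camera("scene");o=bot.get_obs();p=o["position"];R=o["tool_rot"]
m=mask(w,"black",(295,178,340,285));k=big(m)[0];r=cv2.minAreaRect(k);print(r)
for z in (.155,.160,.165):
  q=plane(w,[r[0],(r[0][0],184),(r[0][0],277)],z);print(z,q[0],np.linalg.norm(q[1]-q[2]),"tool d",R.T@(q[0]-p))
for n,c,roi in (("side",d,(180,270,300,400)),("scene",s,(300,150,420,280))):
  for k in big(mask(c,"yellow",roi),2): print(n,cv2.boundingRect(k))
# bay by side+scene
for n,c in (("side",d),("scene",s)):
  for k in big(mask(c,"blue"),6):
    ww=plane(c,k.reshape(-1,2),.045)[:,:2].astype(np.float32)*1000; a=cv2.minAreaRect(ww)
    if max(a[1])<185 and abs(a[0][0]-550)<40: print(n,cv2.boundingRect(k),a)
# side handle: dark blob above yellow
hp=proj(d,[q[0]*[1,1,0]+[0,0,.148]]);print("handle proj side",hp)
x,y=hp[0].astype(int);k=big(mask(d,"black",(x-25,y-25,x+25,y+25)));print([cv2.boundingRect(i) for i in k])
b=cv2.boundingRect(k[0]); print(tri(w,[r[0]],d,[(b[0]+b[2]/2-.5,b[1]+b[3]/2-.5)]))
E
```

```text
((318.0, 229.5), (91.0, 24.0), 90.0)
0.155 [0.52018714 0.32094438 0.155     ] 0.06823441767476048 tool d [0.00231944 0.00240584 0.08147618]
0.16 [0.5199778  0.32226554 0.16      ] 0.06691114770384789 tool d [0.00365712 0.00239436 0.0764762 ]
0.165 [0.51976846 0.32358671 0.165     ] 0.06558787773293535 tool d [0.00499479 0.00238287 0.07147622]
side (251, 355, 44, 24)
side (266, 329, 13, 30)
scene (331, 179, 47, 39)
scene (326, 175, 11, 10)
side (313, 249, 54, 45) ((545.4241333007812, 7.850494384765625), (88.2294921875, 168.23707580566406), 10.65090560913086)
scene (281, 235, 49, 47) ((550.1192016601562, 1.1832046508789062), (87.20243072509766, 167.22474670410156), 11.148078918457031)
handle proj side [[268.48350246 313.43992056]]
[(261, 300, 21, 26)]
(array([0.51989713, 0.31723496, 0.14503558]), np.float64(0.0025285330913189592))
```

send_rows(commands=[[0.0037,0.0024,0.04,0,0,0,-1],[0,0,0.04,0,0,0,-1],[0,0,0.035,0,0,0,-1],[0,0,0.018,0,0,0,-1],[0,0,0.008,0,0,0,-1]])

```text
t: 18.15
position: [0.5191, 0.3218, 0.0934]
tool_rot: [[-0.149, 0.989, -0.003], [0.989, 0.149, -0.002], [-0.001, -0.004, -1.0]]
wrist_force: [-0.4, 0.8, -0.1]
gripper_width: 0.0856
grasp_force: 0.0
```

send_rows(commands=[[0,0,0,0,0,0,-1],[0,0,0,0,0,0,0.2],[0,0,0,0,0,0,0.75],[0,0,0,0,0,0,0.75],[0,0,0,0,0,0,0.75]], newtons=60)

```text
t: 18.65
position: [0.5213, 0.3226, 0.096]
tool_rot: [[-0.148, 0.989, 0.001], [0.989, 0.148, 0.001], [0.001, 0.001, -1.0]]
wrist_force: [0.1, -0.2, -0.3]
gripper_width: 0.0282
grasp_force: 0.0
```

send_rows(commands=[[0,0,0,0,0,0,0.75],[0,0,0,0,0,0,0.75],[0,0,0,0,0,0,0.75]])

```text
t: 18.95
position: [0.5199, 0.3224, 0.0956]
tool_rot: [[-0.148, 0.989, -0.002], [0.989, 0.148, -0.0], [0.0, -0.002, -1.0]]
wrist_force: [-5.0, -0.1, 5.6]
gripper_width: 0.0169
grasp_force: 63.1
```

send_rows(commands=[[0,0,-0.01,0,0,0,0.75],[0,0,-0.02,0,0,0,0.75],[0,0,-0.03,0,0,0,0.75],[0,0,-0.03,0,0,0,0.75],[0,0,-0.02,0,0,0,0.75]])

```text
t: 19.45
position: [0.5219, 0.3225, 0.2066]
tool_rot: [[-0.148, 0.989, 0.002], [0.989, 0.148, 0.0], [0.0, 0.002, -1.0]]
wrist_force: [0.5, 0.1, -6.4]
gripper_width: 0.0172
grasp_force: 61.4
```

send_rows(commands=[[0,0,-0.01,0,0,0.05,0.75],[0,0,0,0,0,0.08,0.75],[0,0,0,0,0,0.1,0.75],[0,0,0,0,0,0.1,0.75],[0,0,0,0,0,0.1,0.75]])

```text
t: 19.95
position: [0.521, 0.3219, 0.214]
tool_rot: [[0.281, 0.96, -0.001], [0.96, -0.281, -0.001], [-0.002, -0.0, -1.0]]
wrist_force: [0.7, 0.5, -7.1]
gripper_width: 0.0169
grasp_force: 61.4
```

send_rows(commands=[[0,0,0,0,0,0.1,0.75],[0,0,0,0,0,0.1,0.75],[0,0,0,0,0,0.1,0.75],[0,0,0,0,0,0.1,0.75],[0,0,0,0,0,0.1,0.75]])

```text
t: 20.45
position: [0.521, 0.3219, 0.2139]
tool_rot: [[0.707, 0.707, -0.001], [0.707, -0.707, -0.002], [-0.002, 0.0, -1.0]]
wrist_force: [0.4, -0.6, -6.0]
gripper_width: 0.0171
grasp_force: 61.4
```

send_rows(commands=[[0,0,0,0,0,0.1,0.75],[0,0,0,0,0,0.1,0.75],[0,0,0,0,0,0.1,0.75],[0,0,0,0,0,0.1,0.75],[0,0,0,0,0,0.1,0.75]])

```text
t: 20.95
position: [0.521, 0.3219, 0.2139]
tool_rot: [[0.96, 0.282, -0.001], [0.282, -0.96, -0.002], [-0.001, 0.001, -1.0]]
wrist_force: [-0.2, 0.5, -6.4]
gripper_width: 0.0173
grasp_force: 61.4
```

send_rows(commands=[[0,0,0,0,0,0.06,0.75],[0,0,0,0,0,0.03,0.75],[0,0,0,0,0,0.0,0.75]])

```text
t: 21.25
position: [0.521, 0.322, 0.214]
tool_rot: [[0.98, 0.198, -0.001], [0.198, -0.98, -0.001], [-0.001, 0.001, -1.0]]
wrist_force: [-0.7, 0.9, -5.9]
gripper_width: 0.017
grasp_force: 61.4
```

send_rows(commands=[[-0.001,0.01,0,0,0,0,0.75],[-0.002,0.025,0,0,0,0,0.75],[-0.003,0.035,0,0,0,0,0.75],[-0.003,0.035,0,0,0,0,0.75],[-0.0014,0.0173,0,0,0,0,0.75]])

```text
t: 21.75
position: [0.5349, 0.1967, 0.215]
tool_rot: [[0.98, 0.197, -0.0], [0.197, -0.98, -0.003], [-0.001, 0.003, -1.0]]
wrist_force: [0.6, 0.2, -5.8]
gripper_width: 0.0171
grasp_force: 61.4
```

send_rows(commands=[[0,0,0,0,0,0,0.75],[0,0,0,0,0,0,0.75]])

```text
t: 21.95
position: [0.5351, 0.2002, 0.2153]
tool_rot: [[0.98, 0.197, 0.0], [0.197, -0.98, 0.001], [0.0, -0.001, -1.0]]
wrist_force: [-0.2, -0.1, -6.3]
gripper_width: 0.0171
grasp_force: 61.4
```

```bash
python3 - <<'E'
from h import *
w=bot.camera("wrist");o=bot.get_obs();p=o["position"];print(p,o["tool_rot"].round(3).tolist())
for k in big(mask(w,"blue"),5):
    ww=plane(w,k.reshape(-1,2),.045)[:,:2].astype(np.float32)*1000; print(cv2.boundingRect(k),cv2.minAreaRect(ww))
k=big(mask(w,"red"),1)
if k: print("knob",plane(w,[cv2.minEnclosingCircle(k[0])[0]],.09),cv2.boundingRect(k[0]))
cv2.imwrite("pics/w7.png",w["frame"][:,:,::-1])
E
```

```text
[0.53506599 0.20076938 0.21522668] [[0.98, 0.198, 0.0], [0.198, -0.98, 0.001], [0.0, -0.001, -1.0]]
(13, 0, 297, 77) ((673.16845703125, 357.24755859375), (258.42205810546875, 40.21450424194336), 87.3162612915039)
(429, 186, 180, 94) ((549.3306884765625, 5.728065490722656), (91.68376159667969, 171.0066375732422), 10.7430419921875)
(441, 40, 186, 75) ((688.374755859375, 32.55659484863281), (55.09669494628906, 170.2623748779297), 10.475777626037598)
(0, 16, 79, 29) ((640.5686645507812, 463.70880126953125), (70.89218139648438, 5.0036234855651855), 82.09527587890625)
(451, 0, 5, 12) ((726.6837768554688, 123.11580657958984), (8.384090423583984, 3.337427854537964), 15.936328887939453)
knob [[ 0.549957   -0.08787652  0.09      ]] (634, 262, 6, 13)
```

send_rows(commands=[[-0.002,0.012,0,0,0,0.01,0.75],[-0.003,0.025,0,0,0,0,0.75],[-0.005,0.035,0,0,0,0,0.75],[-0.005,0.035,0,0,0,0,0.75],[-0.005,0.035,0,0,0,0,0.75]])

```text
t: 22.5
position: [0.5421, 0.0561, 0.2152]
tool_rot: [[0.982, 0.19, 0.0], [0.19, -0.982, -0.001], [0.0, 0.001, -1.0]]
wrist_force: [1.0, -0.4, -7.0]
gripper_width: 0.0174
grasp_force: 61.4
```

send_rows(commands=[[-0.003,0.03,0,0,0,0,0.75],[-0.0019,0.0157,0,0,0,0,0.75],[0,0.007,0,0,0,0,0.75],[0,0,0,0,0,0,0.75],[0,0,0.015,0,0,0,0.75]])

```text
t: 23.0
position: [0.5492, 0.0058, 0.2021]
tool_rot: [[0.982, 0.189, 0.005], [0.189, -0.982, 0.001], [0.006, -0.0, -1.0]]
wrist_force: [0.8, 0.1, -7.1]
gripper_width: 0.0173
grasp_force: 61.4
```

send_rows(commands=[[0,0,0.02,0,0,0,0.75],[0,0,0.018,0,0,0,0.75],[0,0,0.01,0,0,0,0.75],[0,0,0,0,0,0,0.75],[0,0,0,0,0,0,0.75]])

```text
t: 23.5
position: [0.548, 0.0053, 0.1528]
tool_rot: [[0.982, 0.189, 0.001], [0.189, -0.982, 0.0], [0.001, -0.0, -1.0]]
wrist_force: [-0.1, -0.3, -6.0]
gripper_width: 0.0172
grasp_force: 61.3
```

```bash
python3 - <<'E'
from h import *
w=bot.camera("wrist");d=bot.camera("side");s=bot.camera("scene");o=bot.get_obs();p=o["position"];R=o["tool_rot"];print(p,R.round(4).tolist(),o["wrist_force"])
cx=np.array([.9822,.1878,0]);cy=np.array([-.1878,.9822,0])  # bay radial, bay long
c=np.array([.5493,.005,.048])
for n,k in (("side",d),("scene",s)):
  corners=[c+a*.036*cx+b*.075*cy for a,b in ((-1,-1),(-1,1),(1,1),(1,-1))]
  bay=[c*[1,1,0]+[0,0,.045]+a*.042*cx+b*.081*cy for a,b in ((-1,-1),(-1,1),(1,1),(1,-1))]
  print(n,proj(k,corners).round(1).tolist(),proj(k,bay).round(1).tolist())
a=cv2.resize(d["frame"][215:315,290:390],(400,400),interpolation=2);b=cv2.resize(s["frame"][205:305,260:360],(400,400),interpolation=2)
cv2.imwrite("pics/z8.png",np.hstack([a,b])[:,:,::-1])
E
```

```text
[0.54828212 0.00477748 0.15338644] [[0.982, 0.1889, 0.0025], [0.1889, -0.982, 0.0001], [0.0025, 0.0004, -1.0]] [-0.36983103  0.59776288 -6.35068991]
side [[361.9, 255.9], [340.7, 288.4], [315.6, 280.5], [338.4, 249.1]] [[364.7, 256.1], [341.9, 291.3], [312.5, 282.1], [337.3, 248.3]]
scene [[281.0, 269.1], [304.5, 235.0], [327.2, 242.2], [304.7, 277.2]] [[278.1, 270.6], [303.5, 233.8], [329.9, 242.2], [305.8, 280.1]]
```

```bash
python3 - <<'E'
from h import *
d=bot.camera("side");s=bot.camera("scene")
cx=np.array([.9822,.1878,0]);cy=np.array([-.1878,.9822,0]);c=np.array([.5483,.0048,.0577])
for n,k,roi in (("side",d,(300,200,375,300)),("scene",s,(265,190,345,300))):
  q=[c+a*.036*cx+b*.075*cy for a,b in ((-1,-1),(-1,1),(1,1),(1,-1))]
  m=mask(k,"yellow",roi);cs=big(m,4);pts=np.vstack([x.reshape(-1,2) for x in cs if cv2.contourArea(x)>4])
  print(n,"pred(-x-y,-x+y,+x+y,+x-y)",proj(k,q).round(1).tolist(),[cv2.boundingRect(x) for x in cs])
  for r in range(roi[1]+30,roi[3],2):
    l=np.where(m[r])[0]
    if len(l): print(r,l.min(),l.max(),len(l),end=' | ')
  print()
E
```

```text
side pred(-x-y,-x+y,+x+y,+x-y) [[362.5, 253.2], [341.1, 285.7], [315.9, 277.8], [338.8, 246.5]] [(319, 254, 31, 31), (336, 227, 15, 31), (342, 278, 5, 3), (349, 259, 8, 12)]
230 337 348 5 | 232 336 349 9 | 234 336 347 7 | 236 337 349 9 | 238 341 345 2 | 240 343 349 6 | 242 344 349 4 | 244 343 364 5 | 246 344 363 5 | 248 342 348 4 | 250 345 349 4 | 252 347 348 2 | 254 326 349 6 | 256 327 356 7 | 258 328 337 7 | 260 325 355 11 | 262 324 352 9 | 264 322 351 11 | 266 321 351 11 | 268 320 352 9 | 270 321 351 12 | 272 320 349 15 | 274 320 348 21 | 276 319 347 20 | 278 321 346 12 | 280 329 344 11 | 282 334 342 7 | 284 340 342 3 | 
scene pred(-x-y,-x+y,+x+y,+x-y) [[280.5, 266.5], [304.2, 232.4], [326.9, 239.6], [304.3, 274.7]] [(280, 218, 44, 56), (314, 207, 6, 19)]
220 296 318 6 | 222 296 318 8 | 224 296 318 11 | 226 296 309 13 | 228 296 309 14 | 230 300 309 10 | 232 302 323 13 | 234 303 323 11 | 236 303 323 11 | 238 303 322 10 | 240 307 321 5 | 242 307 319 6 | 244 307 318 8 | 246 308 317 7 | 248 309 315 5 | 250 308 314 7 | 252 308 313 6 | 254 284 311 4 | 256 282 310 4 | 258 280 309 6 | 260 281 308 9 | 262 281 306 9 | 264 281 305 18 | 266 281 304 24 | 268 284 302 19 | 270 290 302 13 | 272 296 302 7 |
```

send_rows(commands=[[0.001,0,0.006,0,0,0,0.75],[0,0,0.006,0,0,0,0.75],[0,0,0.004,0,0,0,0.75],[0,0,0.002,0,0,0,0.75],[0,0,0,0,0,0,0.75]])

```text
t: 24.25
position: [0.5483, 0.0047, 0.1339]
tool_rot: [[0.982, 0.189, -0.0], [0.189, -0.982, -0.0], [-0.0, -0.0, -1.0]]
wrist_force: [0.5, -0.4, -5.4]
gripper_width: 0.0175
grasp_force: 61.3
```

send_rows(commands=[[0,0,0.001,0,0,0,0.75],[0,0,0,0,0,0,0.75]])

```text
t: 24.45
position: [0.5487, 0.0048, 0.1335]
tool_rot: [[0.982, 0.189, 0.001], [0.189, -0.982, 0.0], [0.001, 0.0, -1.0]]
wrist_force: [0.7, 1.5, -5.3]
gripper_width: 0.0169
grasp_force: 61.5
```

Just about to touch; continue in 1 mm steps.

send_rows(commands=[[0,0,0.001,0,0,0,0.75],[0,0,0,0,0,0,0.75]])

```text
t: 24.65
position: [0.5491, 0.0048, 0.1333]
tool_rot: [[0.982, 0.189, 0.002], [0.189, -0.982, -0.0], [0.002, 0.001, -1.0]]
wrist_force: [-0.9, 1.3, 0.4]
gripper_width: 0.0174
grasp_force: 62.3
```

send_rows(commands=[[0,0,0.001,0,0,0,0.75],[0,0,0,0,0,0,0.75]])

```text
t: 24.85
position: [0.5492, 0.0049, 0.1332]
tool_rot: [[0.982, 0.189, 0.003], [0.189, -0.982, -0.0], [0.003, 0.001, -1.0]]
wrist_force: [-2.0, 1.3, 7.0]
gripper_width: 0.0173
grasp_force: 63.5
```

send_rows(commands=[[0,0,0,0,0,0,0.5],[0,0,0,0,0,0,0.2],[0,0,0,0,0,0,-0.5],[0,0,0,0,0,0,-1],[0,0,0,0,0,0,-1]])

```text
t: 25.35
position: [0.5484, 0.0047, 0.1311]
tool_rot: [[0.982, 0.189, -0.0], [0.189, -0.982, 0.0], [-0.0, -0.0, -1.0]]
wrist_force: [-0.4, 0.1, 0.1]
gripper_width: 0.0762
grasp_force: 0.0
```

send_rows(commands=[[0,0,0,0,0,0,-1],[0,0,-0.02,0,0,0,-1],[0,0,-0.03,0,0,0,-1],[0,0,-0.04,0,0,0,-1],[0,0,-0.04,0,0,0,-1]])

```text
t: 25.85
position: [0.548, 0.0048, 0.2623]
tool_rot: [[0.982, 0.189, -0.001], [0.189, -0.982, -0.0], [-0.001, -0.0, -1.0]]
wrist_force: [-0.4, 0.0, -0.2]
gripper_width: 0.0854
grasp_force: 0.0
```

send_rows(commands=[[0,0,-0.03,0,0,0,-1],[0,0,0,0,0,0,-1],[0,0,0,0,0,0,-1]])

```text
t: 26.15
position: [0.5484, 0.0048, 0.2914]
tool_rot: [[0.982, 0.189, 0.001], [0.189, -0.982, 0.0], [0.001, 0.0, -1.0]]
wrist_force: [-0.6, -1.4, 0.3]
gripper_width: 0.0855
grasp_force: 0.0
```

```bash
python3 - <<'E'
from h import *
w=bot.camera("wrist");d=bot.camera("side");s=bot.camera("scene");o=bot.get_obs();print(o["position"],o["wrist_force"],o["gripper_width"])
cx=np.array([.9822,.1878,0]);cy=np.array([-.1878,.9822,0]);c=np.array([.5493,.005,.038])
for n,k,roi in (("side",d,(300,200,375,310)),("scene",s,(265,190,345,300))):
  q=[c+a*.036*cx+b*.075*cy for a,b in ((-1,-1),(-1,1),(1,1),(1,-1))]
  m=mask(k,"yellow",roi);l=np.argwhere(m);print(n,proj(k,q).round(1).tolist(),"lowest",l[l[:,0]==l[:,0].max()].tolist())
m=mask(w,"black",(150,60,500,290));
for k in big(m,4):
  r=cv2.minAreaRect(k); q=plane(w,cv2.boxPoints(r),.198)[:,:2].astype(np.float32)*1000; print("black",r,cv2.minAreaRect(q))
for k in big(mask(w,"blue"),4):
  ww=plane(w,k.reshape(-1,2),.045)[:,:2].astype(np.float32)*1000; print("blue",cv2.boundingRect(k),cv2.minAreaRect(ww))
ys=mask(w,"yellow");k=cv2.boundingRect(big(ys)[0]);print("yellow",k)
k=big(mask(w,"red"),2);print([(cv2.boundingRect(i),plane(w,[cv2.minEnclosingCircle(i)[0]],.09)[0]) for i in k])
E
```

```text
[0.54756342 0.00476225 0.28953135] [ 1.18489504  0.25956736 -0.41549765] 0.08564916999048364
side [[361.8, 258.7], [340.6, 291.2], [315.6, 283.3], [338.3, 251.9]] lowest [[289, 341]]
scene [[281.1, 271.6], [304.5, 237.5], [327.1, 244.7], [304.8, 279.7]] lowest [[277, 300], [277, 301], [277, 302], [277, 303]]
black ((316.5, 227.5), (85.0, 23.0), 90.0) ((549.8184814453125, 4.3228912353515625), (65.11267852783203, 17.610328674316406), 10.921791076660156)
black ((315.0, 79.5), (5.0, 150.0), 90.0) ((651.3536987304688, 24.991802215576172), (3.1566214561462402, 100.71759033203125), 10.938431739807129)
black ((315.5, 161.99998474121094), (142.99996948242188, 5.999999046325684), -0.0) ((597.703857421875, 14.31158447265625), (4.186709403991699, 101.3210220336914), 10.93379020690918)
black ((220.5, 224.5), (7.0, 13.0), 90.0) ((539.6365966796875, 74.80101776123047), (5.345449447631836, 10.053278923034668), 10.86439037322998)
blue (235, 53, 162, 36) ((677.5692749023438, 30.38274383544922), (33.278892517089844, 168.27166748046875), 11.351202011108398)
blue (240, 154, 152, 80) ((549.2269287109375, 5.007232666015625), (90.23760986328125, 168.4192352294922), 11.051082611083984)
blue (0, 22, 19, 11) ((663.983642578125, 354.4650573730469), (9.702485084533691, 20.099956512451172), 8.33254623413086)
blue (21, 22, 26, 13) ((667.5750732421875, 327.9316711425781), (11.213895797729492, 28.219074249267578), 13.756523132324219)
yellow (201, 170, 68, 64)
[((410, 219, 29, 29), array([ 0.5387406 , -0.11194302,  0.09      ]))]
```

```bash
python3 -c "
from workcell import bot
print(bot.sign_off())"
```

```text
the job is handed in; nothing more can be done
None
```

The job is handed in. The free bay is at the front with the plunger home in its slot, and the yellow caddy stands let go in it, its handle measured within about 1 mm of the bay centre and square to it; the grey caddy, beaker and bottle were not re-measured at the end, and the sign-off returned no verdict.

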